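# Serve the toy pizza from its peel onto the serving rack

## Task

The toy pizza lies on the flat blade of the blue toy peel. Pick the peel up by its red handle, carry the pizza on it, kept level, to the yellow serving rack, and lower the blade between the two rails so that the pizza is left lying flat on both rails, centred within their lips, then draw the peel out at the rack's open end and leave it lying flat on the cork, well clear of the rack. Do not touch the pizza with the gripper, and leave the tumbler, rocking chair, lamp and colander where they are.

Things in the scene. Friction and masses are not known exactly. Their poses are not given: they have to be found in the camera images.
- peel: Toy peel, 0.16 kg, 200 mm long, flat on the cork under the pizza. Blue blade 120 x 56 x 5 mm, x = -85 to +35 mm; origin on its underside where the pizza's centre belongs, x towards its front edge, z up. Red handle bar behind, 24 mm wide (y), x = -89 to -165 mm, z = 16 to 48 mm, on a post (x = -100 to -82 mm) and a rear foot (x = -164 to -151 mm), both 24 mm wide; free underneath between.
- peel_grip (a point): Good place to grip the handle, fingers closing across its 24 mm width: on the peel's centre line, 130 mm behind the peel's origin, 32 mm above the blade's underside. Same axes as the peel.
- pizza: Loose rigid toy pizza, a plain wooden disc 120 mm across and 12 mm thick, about 0.09 kg, lying (not fixed) on the blade, centred within 8 mm of the peel's origin, overhanging it on both sides. Origin: centre of its underside; z up.
- rack: Serving rack fixed to the table. Origin on the cork below the seat; x from its open end (-60 mm) to its closed end, z up. Two yellow rails along x to +78 mm, tops at z = 70 mm, 12 mm thick, y = 38 to 76 mm each side: clear gap 76 mm wide. Lips 8 mm high on the rails: inner faces at y = +-70 and, closed end, x = +70 mm; none at the open end. In the gap: only cross bars 12 mm high on the cork.
- rack_seat (a point): Where the centre of the pizza's underside belongs: middle of the gap, level with the rail tops, 70 mm above the cork. Same axes as the rack.
- tumbler: Bystander, loose, to be left alone: clear glass tumbler, 68 mm across the rim, 85 mm high; origin at the centre of its underside
- chair: Bystander, loose, to be left alone: wooden toy rocking chair, 110 x 76 x 122 mm high; origin on the cork under the middle of its seat
- lamp: Bystander, loose, to be left alone: purple plastic toy lamp with a lilac shade, 80 mm across, 123 mm high; origin at the centre of its underside
- colander: Bystander, loose, to be left alone: steel toy colander, 112 mm across (150 mm over the two loop handles), 45 mm high; origin at the centre of its underside
Not all that is in view belongs to the job. Of the things that look like the peel, the largest one is meant.

How it is judged:
On the way, in this order (a step that is already met when the one before it is completed fails the run):
1. the pizza is carried on the peel, its underside more than 50 mm above the cork (height (world z) of pizza above 0.05 m and contact force between pizza and peel above 0.1 N and horizontal distance between pizza and peel below 0.05 m), for 0.2 s.
2. the pizza has been set on the rails with the blade lowered between them: blade still under the pizza, below the rail tops, no longer carrying it (x of pizza in the frame of rack_seat between -0.02 and 0.02 m and y of pizza in the frame of rack_seat between -0.015 and 0.015 m and z of pizza in the frame of rack_seat between -0.003 and 0.003 m and angle between pizza's own z axis and vertical below 0.05 rad and contact force between pizza and rack above 0.1 N and horizontal distance between peel and rack_seat below 0.05 m and z of peel in the frame of rack_seat below -0.006 m and contact force between pizza and peel below 0.05 N), for 0.1 s.
At the end, for the whole second after the job is handed in: Pizza flat (3 degrees), at rest on the rails within 20 mm of the seat along and 15 mm across them, off the peel; peel flat (4.5 degrees), upright and at rest on the cork, not touching the rack, peel's origin more than 120 mm from the seat (x of pizza in the frame of rack_seat between -0.02 and 0.02 m and y of pizza in the frame of rack_seat between -0.015 and 0.015 m and z of pizza in the frame of rack_seat between -0.003 and 0.003 m and angle between pizza's own z axis and vertical below 0.05 rad and contact force between pizza and rack above 0.1 N and linear speed of each of pizza, peel below 0.01 m/s and contact force between pizza and peel below 0.05 N and horizontal distance between peel and rack_seat above 0.12 m and contact force between peel and rack below 0.05 N and height (world z) of peel between -0.004 and 0.006 m and angle between peel's own z axis and vertical below 0.08 rad).
It fails at once if the pizza is tipped more than 15 degrees (angle between pizza's own z axis and vertical above 0.26 rad).
It fails at once if the gripper or arm touches the pizza (contact force between any of the fingers, the arm and pizza above 0.5 N).
It fails at once if the tumbler, chair, lamp or colander is moved more than 30 mm or tipped over (distance of any of tumbler, chair, lamp, colander from where it was at the start of the episode above 0.03 m or angle between any of tumbler, chair, lamp, colander's own z axis and vertical above 0.6 rad).
It also fails if it takes over 58 s, if anything falls off the work surface, if the arm or the gripper's body presses on something with over 40 N, if the wrist force passes 120 N, or if a joint passes its speed limit or range.

## Robot

A 7-joint arm with a two-finger parallel gripper is mounted at the origin on the work surface. World frame = base frame: x ahead of the robot, y to its left, z up, the work surface at z = 0. Lengths are in m, angles in rad, forces in N, time in s.
With the tool pointing down it reaches from about 0.425 to 0.875 m from the base axis. Payload 4.7 kg.
Tool frame: the origin (TCP) lies on the mounting face of the last link; the fingertips stand 182 mm ahead of it and the grasp point (between the pads) lies 164 mm ahead of it (ctrl.finger_overhang is the distance from the TCP to the fingertips, in m); z points along the fingers, y is the line along which they close (so a half turn about z gives the same grasp; the last joint's range is limited). The gripper opens to 87 mm and grips with 3 to 60 N. Pads are 19 mm wide; open, the fingers measure 117 mm over their backs; the gripper's body (75 mm by 190 mm) begins 51 mm behind the grasp point.
Start: joints at [1.265, 0.321, -0.07, 1.45, 0.023, 1.371, -0.057], TCP at [0.204, -0.617, 0.405] pointing down, gripper open.
Joint ranges: [-2.86, 2.86], [-0.3, 2.09], [-1.38, 1.24], [0.06, 2.45], [-1.56, 4.7], [0.09, 2.05], [-2.69, 2.69]. Speed limits (rad/s): [2.57, 2.57, 3.14, 3.14, 3.14, 3.14, 3.14].

## Interface

Orientations are given as a rotation vector (axis times angle).
In Python, from bench import ctrl gives the robot as it stands.
- The arm moves only by the shell command python3 -m jog 'ROWS' [FORCE]. ROWS is a JSON object of lists of equal length, an entry for each row: "translation": the shift along the tool's x, y, z as a fraction of full scale, a list of three; "yaw": the turn about the tool's z as a fraction of full scale; "jaw": the closure, from 0 (fully open) to 1 (shut). In form: {"translation": [[dx, dy, dz], ...], "yaw": [yaw, ...], "jaw": [jaw, ...]}. A call has 1 to 8 rows; each row is the pose to reach, as a shift and turn from the pose commanded when the call began, along the tool's axes at that moment, turning the shorter way round; what a row does not reach only later rows make up. Full scale, the value 1, is 0.2 m for a shift and 180 degrees for a turn. A row lasts 1/8 s, in which the tool goes at most 62.5 mm and 10.7 degrees, less where a joint would pass 70% of its speed; a pose out of reach is approached as far as the arm can. A call with a number of a shift or a turn outside -1 to 1 is refused whole. A call with a gripper value outside its range is refused whole. The fingers move at their own pace and stop on an object; FORCE is the grip in N (left out, the last holds). Time passes only in rows, so rows that repeat a pose let the fingers close. It gives the time, the measured TCP pose, the force, the opening and the grip force at its end, in the units of the state.
- ctrl.get_state(): the state, without advancing time (a new reading comes with each control period).
- ctrl.get_image(name): name is "side" or "top" or "wrist"; returns a dict with "pixels" (400x640x3 uint8, blue, green, red), "fx", "fy", "cx", "cy" (pixels), "R" (3x3) and "t" (3): a world point X has camera coordinates R X + t; the wrist camera has in their place "mount" (4x4, takes a point from camera to tool coordinates, whose origin is the TCP and whose axes are the flange's). Camera axes: x right, y down, z forward; pixel columns grow to the right and rows downward; lengths in m; the calibration is good to about 2 mm. A picture is of the moment at which its call begins: read the wrist's pose just before it. There is no depth.
- ctrl.close_job(): hands the job in; it is judged then, once.
Trained networks look in a picture, given as the dict that the camera call returned (one of the last four; its "shot" number tells which), for a name from the list of things; names that differ only in an ending like _2 or _b are one class to them, and where a whole thing is asked for, a point or a joint stands for the part that bears it (a point fixed in the world has none). Each returns a list of dicts, best first, with "p" (0 to 1); they miss things now and then, are a little off and sometimes report something else, mostly with a low value. They report only what shows in the picture. A call takes as long as a camera call. They do not tell look-alikes from the thing itself.
- ctrl.silhouettes(label, picture): "region" (400x640 bool, what is visible of it) and "at" ([column, row] in pixels, amid what is visible of it).
The state is a dict: "time": time; "joint_positions": joint angles; "qd": joint speeds; "joint_torque": joint torques, N m; "position": TCP position; "tool_rot": TCP orientation; "ft_force": force on the tool from outside, world axes, zero at the start; "torque": the same for the moment, N m; "grip_width": opening from 0.0 (shut) to 1.0 (fully open); "grip_force": force on a finger pad.
Only numpy, scipy, OpenCV 4.12 (cv2) and the standard library are available. Lean on these libraries where they do the work, as an engineer would, in place of code of your own. Each camera call takes 0.05 s, during which the arm holds its last target. There are 200 camera calls.

## Working session

There is one attempt and no reset: what is moved stays moved. The work goes in short steps, Python scripts to look and compute and a shell command to move; the robot and the scene stay as the last step left them, time stands still between calls to the robot, and variables do not carry over. Pictures are saved under pics/ and viewed, at most 10 in all, crops included, and the job is handed in when it is done.

```bash
mkdir -p pics; cat > h.py <<'E'
import numpy as np, cv2
from bench import ctrl
from scipy.spatial.transform import Rotation as Ro
def back(p,uv,z):
    R=np.array(p["R"]);t=np.array(p["t"]);c=-R.T@t
    d=R.T@np.array([(uv[0]-p["cx"])/p["fx"],(uv[1]-p["cy"])/p["fy"],1])
    return c+d*(z-c[2])/d[2]
def proj(p,X):
    q=np.array(p["R"])@np.array(X)+np.array(p["t"]);return [p["fx"]*q[0]/q[2]+p["cx"],p["fy"]*q[1]/q[2]+p["cy"]]
E
python3 - <<'E'
from h import *
s=ctrl.get_state();print(s["position"],s["tool_rot"],s["time"])
ims=[]
for n in("top","side"):
    p=ctrl.get_image(n);cv2.imwrite(f"pics/{n}0.png",p["pixels"])
    print(n,"cam",-np.array(p["R"]).T@np.array(p["t"]),p["fx"])
    for l in("peel","pizza","rack","tumbler","chair","lamp","colander"):
        for r in ctrl.silhouettes(l,p)[:4]:
            print(l,round(r["p"],2),np.round(r["at"]),r["region"].sum(),np.round(back(p,r["at"],0.0),3)[:2])
E
```

```text
[ 0.20427722 -0.61684445  0.40366152] [-3.09963039e+00 -5.00009772e-01  5.77626065e-04] 0.0
top cam [0.40184011 0.02176863 1.35022381] 507.2377232488074
peel 0.8 [256. 312.] 639 [0.31  0.189]
peel 0.75 [248. 233.] 515 [0.518 0.21 ]
peel 0.63 [351. 294.] 594 [ 0.352 -0.062]
pizza 0.78 [284. 242.] 1596 [0.493 0.113]
rack 0.56 [425. 208.] 2271 [ 0.579 -0.266]
tumbler 0.98 [350. 134.] 616 [ 0.787 -0.069]
chair 0.93 [139. 202.] 1080 [0.607 0.503]
lamp 0.93 [492. 185.] 945 [ 0.636 -0.451]
colander 0.88 [261. 138.] 1405 [0.778 0.174]
colander 0.56 [423. 237.] 2217 [ 0.499 -0.258]
colander 0.27 [347. 130.] 617 [ 0.798 -0.062]
side cam [ 0.42267461 -0.65675598  0.93211853] 374.52634453060244
peel 0.85 [288. 169.] 277 [0.517 0.254]
peel 0.75 [253. 254.] 500 [ 0.365 -0.064]
peel 0.74 [225. 188.] 370 [0.299 0.209]
pizza 0.69 [288. 198.] 905 [0.498 0.123]
rack 0.89 [324. 286.] 2440 [ 0.543 -0.203]
tumbler 0.9 [393. 220.] 644 [ 0.8  -0.03]
chair 0.87 [302. 115.] 502 [0.618 0.538]
chair 0.21 [288. 169.] 304 [0.519 0.254]
lamp 0.64 [383. 355.] 1198 [ 0.642 -0.411]
colander 0.65 [366. 161.] 751 [0.793 0.234]
colander 0.46 [292. 172.] 208 [0.527 0.234]
```

View pics/top0.png

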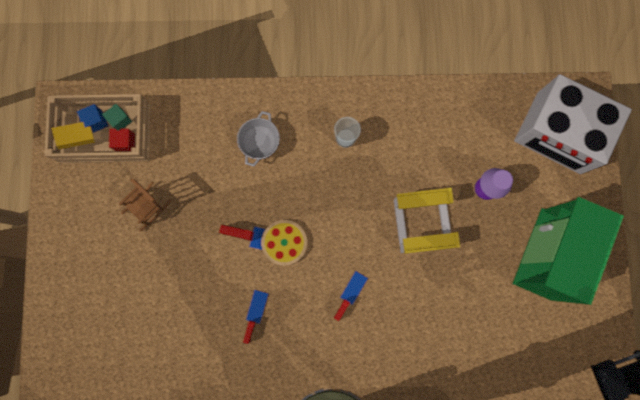

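View pics/side0.png

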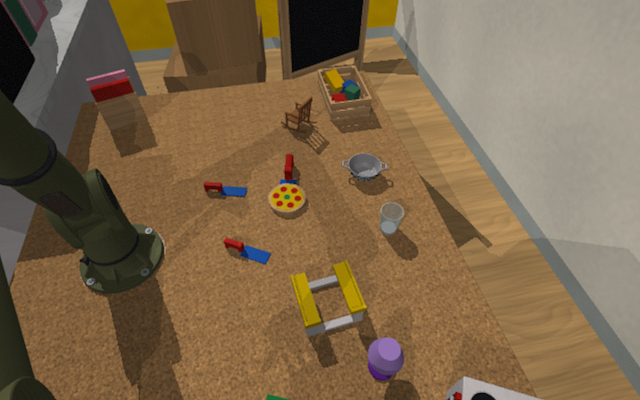

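Top view: three look-alike peels. One is at (240,233) under the pizza at (284,242), and two smaller ones lie bare at (256,315) and (351,295). The one bearing the pizza fits the description. The rack is at (427,220), with its rails along world y. An enlarged crop will confirm the peel and show the rack's open end.

```bash
python3 - <<'E'
from h import *
a=cv2.imread("pics/top0.png");b=cv2.imread("pics/side0.png")
f=lambda im,x,y,w,h:cv2.resize(im[y:y+h,x:x+w],(400,300),interpolation=cv2.INTER_CUBIC)
cv2.imwrite("pics/crop.png",np.vstack([np.hstack([f(a,205,190,120,90),f(a,375,175,104,78)]),np.hstack([f(a,220,270,150,90),f(b,270,250,120,90)])]))
p=ctrl.get_image("top");im=p["pixels"];hsv=cv2.cvtColor(im,cv2.COLOR_BGR2HSV)
def m(lo,hi,x0,y0,x1,y1):
    k=cv2.inRange(hsv,np.array(lo),np.array(hi));z=np.zeros_like(k);z[y0:y1,x0:x1]=k[y0:y1,x0:x1];return z
yel=m((20,150,90),(35,255,255),385,175,470,260)
n,l,st,ce=cv2.connectedComponentsWithStats(yel)
for i in range(1,n):
    if st[i,4]>100:
        pts=np.argwhere(l==i)[:,::-1].astype(np.float32);r=cv2.minAreaRect(pts);box=cv2.boxPoints(r)
        print("rail",st[i,4],[np.round(back(p,q,.074)[:2],4) for q in box],np.round(back(p,ce[i],.074),4))
red=m((0,150,60),(8,255,255),210,215,258,250)|m((172,150,60),(180,255,255),210,215,258,250)
pts=np.argwhere(red)[:,::-1].astype(np.float32);r=cv2.minAreaRect(pts)
print("handle",len(pts),[np.round(back(p,q,.048)[:2],4) for q in cv2.boxPoints(r)],np.round(back(p,pts.mean(0),.046),4))
blu=m((100,120,50),(125,255,255),240,220,275,255)
pts=np.argwhere(blu)[:,::-1].astype(np.float32);r=cv2.minAreaRect(pts)
print("blade",len(pts),[np.round(back(p,q,.005)[:2],4) for q in cv2.boxPoints(r)])
r=ctrl.silhouettes("pizza",p)[0]["region"];pts=np.argwhere(r)[:,::-1].astype(np.float32)
c,rad=cv2.minEnclosingCircle(pts);print("pizza",c,rad,back(p,c,.017),rad/p["fx"]*1.333,pts.mean(0))
E
```

```text
rail 898 [array([ 0.6082, -0.1794]), array([ 0.6225, -0.321 ]), array([ 0.5797, -0.3238]), array([ 0.5656, -0.1827])] [ 0.594  -0.2521  0.074 ]
rail 879 [array([ 0.4944, -0.191 ]), array([ 0.5075, -0.3323]), array([ 0.4667, -0.3347]), array([ 0.4538, -0.194 ])] [ 0.4801 -0.2628  0.074 ]
handle 317 [array([0.5163, 0.2795]), array([0.5415, 0.2738]), array([0.5206, 0.1903]), array([0.4955, 0.1961])] [0.5182 0.2346 0.046 ]
blade 175 [array([0.4833, 0.2039]), array([0.5353, 0.1934]), array([0.5293, 0.1664]), array([0.4774, 0.177 ])]Traceback (most recent call last):
  File "<stdin>", line 20, in <module>
IndexError: list index out of range
```

View pics/crop.png

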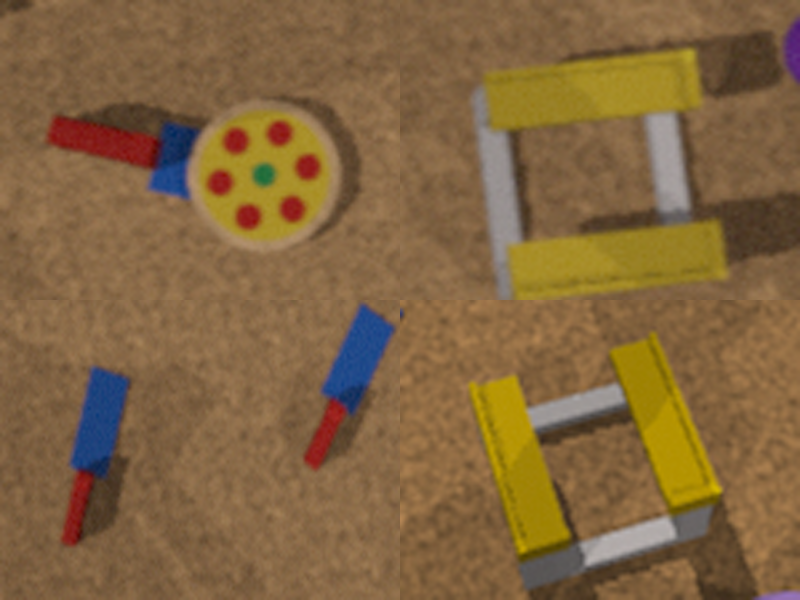

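The crop confirms it. The pizza-bearing peel has the widest blade (about 54 mm, against about 35 mm for the other two). The side crop shows the rack's end lip at its −y end, so the open end is at +y, facing the peel. Moving now.

```bash
python3 -m jog '{"translation":[[1,-1,0],[1,-1,0],[1,-1,0],[1,-1,0],[1,-1,0],[1,-1,0],[1,-1,0]],"yaw":[-0.329,-0.329,-0.329,-0.329,-0.329,-0.329,-0.329],"jaw":[0,0,0,0,0,0,0]}'
python3 -m jog '{"translation":[[1,0.4,0],[1,0.4,0],[1,0.4,0],[1,0.4,0]],"yaw":[0,0,0,0],"jaw":[0,0,0,0]}'
python3 -m jog '{"translation":[[1,0,0],[1,0,0],[1,0,0],[1,0,0]],"yaw":[0,0,0,0],"jaw":[0,0,0,0]}'
cat >> h.py <<'E'
def wproj_back(p,s,uv,z):
    T=np.eye(4);T[:3,:3]=Ro.from_rotvec(s["tool_rot"]).as_matrix();T[:3,3]=s["position"]
    T=T@np.array(p["mount"]);d=T[:3,:3]@np.array([(uv[0]-p["cx"])/p["fx"],(uv[1]-p["cy"])/p["fy"],1]);c=T[:3,3]
    return c+d*(z-c[2])/d[2]
def goto(xyz,head=None):
    "fractions to bring the grasp point to xyz, tool x to heading head (deg)"
    s=ctrl.get_state();R=Ro.from_rotvec(s["tool_rot"]).as_matrix();g=np.array(s["position"])+R@[0,0,.164]
    h=np.degrees(np.arctan2(R[1,0],R[0,0]));print("grasp",np.round(g,4),"head",round(h,2),"z",np.round(R[:,2],4),"shift",np.round(R.T@(np.array(xyz)-g)/.2,4),"yaw",None if head is None else round(-(head-h)/180,4))
E
python3 - <<'E'
from h import *
goto((.519,.238,.15),77.5)
E
```

```text
time: 1.78
position: [0.3314, -0.364, 0.4051]
tool_rot: [2.449, 1.966, -0.001]
ft_force: [-0.3, -0.0, -0.2]
grip_width: 1.0
grip_force: 0.0
time: 2.28
position: [0.4541, -0.1832, 0.4051]
tool_rot: [2.447, 1.969, 0.002]
ft_force: [-0.6, -0.6, -0.4]
grip_width: 1.001
grip_force: 0.0
time: 2.78
position: [0.496, 0.0134, 0.4052]
tool_rot: [-2.444, -1.973, -0.003]
ft_force: [-0.4, -0.1, -0.0]
grip_width: 1.001
grip_force: 0.0
grasp [0.4962 0.0137 0.2412] head 77.82 z [ 0.0011  0.0016 -1.    ] shift [ 1.1196 -0.1256  0.458 ] yaw 0.0018
```

```bash
python3 -m jog '{"translation":[[1,-0.12,0],[1,-0.12,0],[1,-0.12,0],[1,-0.12,0],[1,-0.12,0],[1,-0.12,0]],"yaw":[0,0,0,0,0,0],"jaw":[0,0,0,0,0,0]}'
python3 - <<'E'
from h import *
s=ctrl.get_state();p=ctrl.get_image("wrist");im=p["pixels"];cv2.imwrite("pics/w1.png",im)
hsv=cv2.cvtColor(im,cv2.COLOR_BGR2HSV)
for l in("peel","pizza"):
    for r in ctrl.silhouettes(l,p)[:2]:
        k=r["region"].astype(np.uint8);print(l,round(r["p"],2),r["at"],k.sum())
        if l=="pizza":
            cs=np.argwhere(k)[:,::-1].astype(np.float32);c,rad=cv2.minEnclosingCircle(cs);print(c,rad,wproj_back(p,s,c,.017))
        else:
            for n,lo,hi,z in(("blue",100,125,.005),("red",-1,8,.048)):
                kk=cv2.inRange(hsv,np.array((max(lo,0),130,50)),np.array((hi,255,255)))*k
                n_,L,S,C=cv2.connectedComponentsWithStats(kk);i=1+S[1:,4].argmax()
                pts=np.argwhere(L==i)[:,::-1].astype(np.float32)
                print(n,len(pts),[np.round(wproj_back(p,s,q,z)[:2],4) for q in cv2.boxPoints(cv2.minAreaRect(pts))],np.round(cv2.boxPoints(cv2.minAreaRect(pts))).tolist())
goto((.519,.238,.15),77.5)
E
```

```text
time: 3.52
position: [0.5162, 0.2068, 0.4043]
tool_rot: [2.453, 1.961, -0.002]
ft_force: [1.4, -0.3, 0.4]
grip_width: 1.002
grip_force: 0.0
peel 0.89 [151.8, 216.4] 3147
blue 1896 [array([0.28  , 0.1819]), array([0.2955, 0.2159]), array([0.3735, 0.1931]), array([0.36  , 0.1583])] [[135.0, 229.0], [137.0, 200.0], [206.0, 204.0], [204.0, 233.0]]
red 1104 [array([0.2474, 0.2102]), array([0.2597, 0.2324]), array([0.3195, 0.2123]), array([0.3082, 0.1895])] [[76.0, 226.0], [78.0, 204.0], [138.0, 210.0], [136.0, 231.0]]
peel 0.78 [316.5, 166.7] 2972
blue 843 [array([0.4839, 0.2055]), array([0.5362, 0.1937]), array([0.5292, 0.1604]), array([0.4757, 0.1724])] [[293.0, 174.0], [339.0, 174.0], [339.0, 202.0], [293.0, 202.0]]
red 1873 [array([0.4972, 0.2014]), array([0.518, 0.28 ]), array([0.5403, 0.2744]), array([0.521 , 0.1954])] [[303.0, 184.0], [305.0, 103.0], [329.0, 103.0], [327.0, 184.0]]
pizza 0.58 [316.6, 235.9] 5515
(316.76055908203125, 245.11972045898438) 49.75160217285156 [0.49225736 0.11709141 0.017     ]
grasp [0.516  0.2073 0.2407] head 77.34 z [ 2.0e-04 -1.2e-03 -1.0e+00] shift [ 0.1537 -0.0191  0.4531] yaw -0.0009
```

View pics/w1.png

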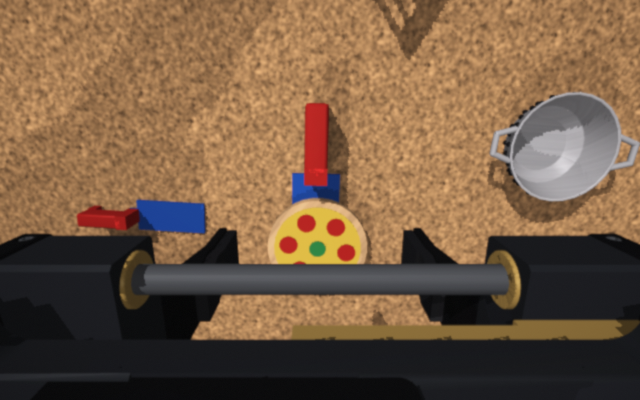

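The wrist view shows the target peel: red handle at (316,103–184), blade edge at (293–339,174), pizza at (317,245). Blade rear, handle rear and pizza all put the peel origin at about (0.491, 0.117) with heading about -103.5°. Grip point is (0.521, 0.243).

```bash
python3 -c "
from h import *
goto((.521,.2432,.032),76.4)"
```

```text
grasp [0.516  0.2073 0.2407] head 77.34 z [ 2.0e-04 -1.2e-03 -1.0e+00] shift [ 0.1819 -0.0153  1.0431] yaw 0.0052
```

```bash
python3 -m jog '{"translation":[[0.182,-0.015,0.2],[0.182,-0.015,0.5],[0.182,-0.015,0.7],[0.182,-0.015,0.8],[0.182,-0.015,0.8]],"yaw":[0.005,0.005,0.005,0.005,0.005],"jaw":[0,0,0,0,0]}'
python3 -c "
from h import *
goto((.521,.2432,.032),76.4)"
```

```text
time: 4.3
position: [0.5204, 0.2448, 0.2441]
tool_rot: [-2.465, -1.946, 0.003]
ft_force: [-0.0, 0.8, 0.9]
grip_width: 0.998
grip_force: 0.0
grasp [0.5201 0.2447 0.0801] head 76.58 z [-1.6e-03 -7.0e-04 -1.0e+00] shift [-0.0061  0.0063  0.2406] yaw 0.001
```

```bash
python3 -m jog '{"translation":[[0,0,0.15],[0,0,0.238],[0,0,0.238],[0,0,0.238],[0,0,0.238],[0,0,0.238],[0,0,0.238],[0,0,0.238]],"yaw":[0,0,0,0,0,0,0,0],"jaw":[0,0,0,0.5,0.62,0.7,0.8,1]}' 30
python3 -m jog '{"translation":[[0,0,0],[0,0,0],[0,0,0],[0,0,0],[0,0,0],[0,0,0]],"yaw":[0,0,0,0,0,0],"jaw":[1,1,1,1,1,1]}' 60
python3 -c "
from h import *
goto((.521,.2432,.032),76.4)"
```

```text
time: 5.3
position: [0.5203, 0.2456, 0.1972]
tool_rot: [2.465, 1.948, -0.0]
ft_force: [-0.4, -0.3, -0.0]
grip_width: 0.516
grip_force: 0.0
time: 6.05
position: [0.5203, 0.2457, 0.1971]
tool_rot: [2.465, 1.948, 0.0]
ft_force: [0.3, 0.5, -0.4]
grip_width: 0.268
grip_force: 60.0
grasp [0.5203 0.2457 0.0331] head 76.64 z [ 0. -0. -1.] shift [-0.0112  0.0061  0.0055] yaw 0.0014
```

```bash
python3 -m jog '{"translation":[[0,0,-0.03],[0,0,-0.1],[0,0,-0.18],[0,0,-0.27],[0,0,-0.36],[0,0,-0.45],[0,0,-0.5],[0,0,-0.5]],"yaw":[0,0,0,0,0,0,0,0],"jaw":[1,1,1,1,1,1,1,1]}'
python3 - <<'E'
from h import *
goto((.521,.2432,.132),76.4)
for n in("wrist","side"):
    p=ctrl.get_image(n);cv2.imwrite(f"pics/{n}2.png",p["pixels"])
a=cv2.imread("pics/wrist2.png");b=cv2.imread("pics/side2.png")
cv2.imwrite("pics/c2.png",np.vstack([cv2.resize(a,(480,300)),cv2.resize(b[100:250,190:430],(480,300),interpolation=cv2.INTER_CUBIC)]))
E
```

```text
time: 7.05
position: [0.5205, 0.2458, 0.298]
tool_rot: [2.464, 1.947, 0.002]
ft_force: [-1.1, 0.1, -3.4]
grip_width: 0.272
grip_force: 60.0
grasp [0.5208 0.2458 0.134 ] head 76.63 z [ 1.4e-03  2.0e-04 -1.0e+00] shift [-0.0125  0.0041  0.0099] yaw 0.0013
```

View pics/c2.png

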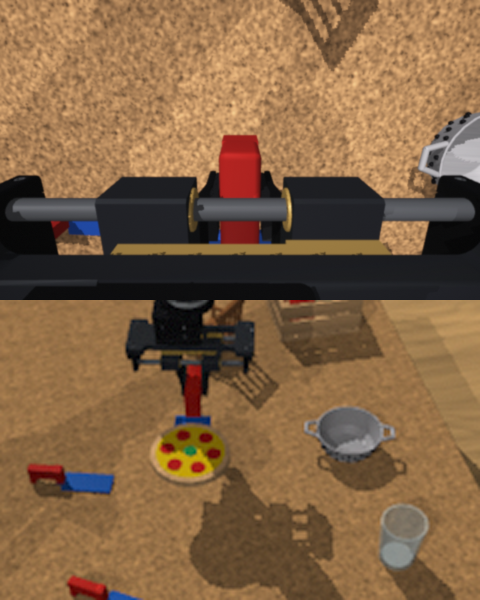

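Peel and pizza lifted level, pizza at about (190,450) in the composite. Now measure the pizza on the blade and work out the transfer.

```bash
cat > pz.py <<'E'
from h import *
s=ctrl.get_state();R=Ro.from_rotvec(s["tool_rot"]).as_matrix();g=np.array(s["position"])+R@[0,0,.164]
zt=g[2]-.032+.017; f=-R[:2,0]; lat=np.array([-f[1],f[0]])
for n in("top","side"):
    p=ctrl.get_image(n);hsv=cv2.cvtColor(p["pixels"],cv2.COLOR_BGR2HSV)
    for rad in (.045,):
        e=proj(p,[*(g[:2]+.132*f),zt])
    k=cv2.inRange(hsv,np.array((20,120,60)),np.array((35,255,255)))|cv2.inRange(hsv,np.array((0,150,60)),np.array((8,255,255)))|cv2.inRange(hsv,np.array((45,80,40)),np.array((85,255,255)))
    m=np.zeros_like(k);cv2.circle(m,(int(e[0]),int(e[1])),40,255,-1);k&=m
    # green centre dot
    gr=cv2.inRange(hsv,np.array((45,80,40)),np.array((85,255,255)))&m
    c=np.argwhere(gr)[:,::-1]
    c=c.mean(0);X=back(p,c,zt);d=X[:2]-g[:2]
    print(n,"dot",np.round(c,1),len(gr[gr>0]),np.round(X,4),"ahead",round(d@f,4),"left",round(d@lat,4))
E
python3 pz.py; python3 -c "
from h import *
f=np.array([.096,-.9954]);g=np.array([.5364,-.2484])-.132*f
goto((*g,.134),95.5)"
```

```text
top dot [280.3 239.8] 39 [0.4906 0.1145 0.1176] ahead 0.1341 left 0.0016
side dot [284.6 175.2] 23 [0.4911 0.114  0.1176] ahead 0.1345 left 0.0023
grasp [0.5198 0.2453 0.1323] head 76.64 z [-1.5e-03 -6.0e-04 -1.0e+00] shift [-1.7581  0.4376 -0.0077] yaw -0.1048
```

```bash
python3 -m jog '{"translation":[[-0.04,0.01,0],[-0.12,0.03,0],[-0.22,0.055,0],[-0.34,0.085,0],[-0.46,0.115,0],[-0.58,0.145,0],[-0.7,0.175,0],[-0.82,0.205,0]],"yaw":[0,0,0,0,0,0,0,0],"jaw":[1,1,1,1,1,1,1,1]}'
python3 -m jog '{"translation":[[-0.12,0.03,0],[-0.22,0.055,0],[-0.31,0.078,0],[-0.39,0.097,0],[-0.45,0.112,0],[-0.49,0.122,0],[-0.5,0.125,0],[-0.5,0.125,0]],"yaw":[0,-0.01,-0.025,-0.045,-0.065,-0.085,-0.1,-0.105],"jaw":[1,1,1,1,1,1,1,1]}'
python3 pz.py; python3 -c "
from h import *
f=np.array([.096,-.9954]);g=np.array([.5364,-.2484])-.134*f
goto((*g,.134),95.5)"
```

```text
time: 8.25
position: [0.5221, 0.0743, 0.297]
tool_rot: [2.466, 1.946, -0.001]
ft_force: [0.3, -0.0, -3.1]
grip_width: 0.273
grip_force: 60.0
time: 9.25
position: [0.5231, -0.0278, 0.2969]
tool_rot: [-2.113, -2.324, 0.002]
ft_force: [0.4, 0.6, -2.1]
grip_width: 0.27
grip_force: 60.0
top dot [393.4 218.2] 35 [ 0.5382 -0.1626  0.1179] ahead 0.1355 left 0.0024
side dot [319.6 249.5] 33 [ 0.5389 -0.1605  0.1179] ahead 0.1335 left 0.0033
grasp [ 0.5231 -0.0271  0.133 ] head 95.48 z [-5.e-04 -3.e-04 -1.e+00] shift [-0.4379 -0.04   -0.0048] yaw -0.0001
```

```bash
cat > rk.py <<'E'
from h import *
from scipy.optimize import minimize
B=[(-.06,.078,38e-3*s if s>0 else -.076,.076 if s>0 else -.038,.058,.070) for s in(1,-1)]
B+=[(-.06,.078,.070,.076,.07,.078),(-.06,.078,-.076,-.07,.07,.078),(.07,.078,.038,.076,.07,.078),(.07,.078,-.076,-.038,.07,.078)]
S=8
V=[]
for n,(x0,y0,x1,y1) in(("top",(385,175,475,262)),("side",(275,250,380,345))):
    p=ctrl.get_image(n);im=cv2.imread(f"pics/{n}0.png")[y0:y1,x0:x1]
    hsv=cv2.cvtColor(cv2.resize(im,None,fx=S,fy=S,interpolation=cv2.INTER_CUBIC),cv2.COLOR_BGR2HSV)
    V.append((p,x0,y0,cv2.inRange(hsv,np.array((20,165,50)),np.array((35,255,255)))))
def cost(q,vs=V):
    c,s=np.cos(q[2]),np.sin(q[2]);o=0
    for p,x0,y0,M in vs:
        m=np.zeros_like(M)
        for b in B:
            P=np.array([proj(p,[q[0]+c*x-s*y,q[1]+s*x+c*y,z]) for x in b[:2] for y in b[2:4] for z in b[4:]])
            P=((P-[x0,y0]+.5)*S-.5).astype(np.float32)
            cv2.fillConvexPoly(m,np.round(cv2.convexHull(P)*16).astype(np.int32),255,shift=4)
        o+=np.sum(m!=M)/np.sum(M>0)
    return o
for vs in(V,V[:1],V[1:]):
    q0=np.array([.5364,-.2484,np.radians(-84.5)])
    r=minimize(cost,q0,args=(vs,),method="Nelder-Mead",options=dict(initial_simplex=[q0,q0+[.008,0,0],q0+[0,.008,0],q0+[0,0,.06]]))
    print(np.round(r.x[:2],4),round(np.degrees(r.x[2]),2),r.fun,cost(q0,vs))
E
python3 rk.py
```

```text
[ 0.5367 -0.2466] -84.32 0.11391912865236088 0.1430543699925711
[ 0.5367 -0.249 ] -84.18 0.046706608870114213 0.052044507026698696
[ 0.5369 -0.2448] -84.52 0.028480404992580956 0.09100986296587239
```

```bash
python3 -m jog '{"translation":[[-0.03,-0.003,0],[-0.1,-0.01,0],[-0.18,-0.019,0],[-0.26,-0.027,0],[-0.34,-0.035,0],[-0.4,-0.042,0],[-0.424,-0.044,0],[-0.424,-0.044,0]],"yaw":[0,0,0,0,0,0,-0.001,-0.001],"jaw":[1,1,1,1,1,1,1,1]}'
python3 pz.py; python3 - <<'E'
from h import *
goto((.5237,-.1131,.134),95.6)
p=ctrl.get_image("top");a=p["pixels"];b=ctrl.get_image("side")["pixels"]
f=lambda im,x,y:cv2.resize(im[y:y+105,x:x+140],(400,300),interpolation=cv2.INTER_CUBIC)
cv2.imwrite("pics/c3.png",np.hstack([f(a,360,165),f(b,255,245)]))
E
```

```text
time: 10.45
position: [0.523, -0.1118, 0.2971]
tool_rot: [-2.108, -2.329, -0.0]
ft_force: [-0.6, 0.8, -2.1]
grip_width: 0.271
grip_force: 60.0
top dot [428.7 217.3] 18 [ 0.539  -0.2489  0.1181] ahead 0.1381 left 0.0022
side dot [327.  278.5] 38 [ 0.5392 -0.244   0.1181] ahead 0.1332 left 0.003
grasp [ 0.5231 -0.1109  0.1332] head 95.78 z [ 0.e+00  4.e-04 -1.e+00] shift [-0.0112  0.0021 -0.0042] yaw 0.001
```

View pics/c3.png

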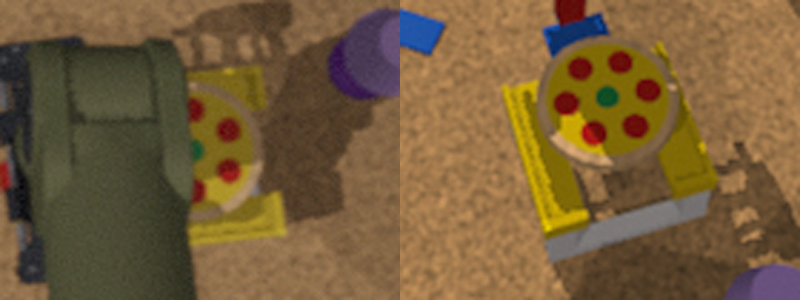

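The pizza sits centred over the seat: side dot (327,278) gives (0.539,-0.244) against the seat's (0.537,-0.245). The arm partly hides the dot in the top view. Lowering.

```bash
python3 -m jog '{"translation":[[0,-0.003,0.02],[0,-0.005,0.06],[0,-0.005,0.1],[0,-0.005,0.13],[0,-0.005,0.16],[0,-0.005,0.19],[0,-0.005,0.22],[0,-0.005,0.25]],"yaw":[0,0,0,0,0,0,0,0],"jaw":[1,1,1,1,1,1,1,1]}'
python3 -m jog '{"translation":[[0,0,0.02],[0,0,0.03],[0,0,0.03],[0,0,0.03]],"yaw":[0,0,0,0],"jaw":[1,1,1,1]}'
python3 - <<'E'
from h import *
goto((.5237,-.1131,.134),95.6)
p=ctrl.get_image("top");a=p["pixels"];p=ctrl.get_image("side");b=p["pixels"]
hsv=cv2.cvtColor(b,cv2.COLOR_BGR2HSV);g=cv2.inRange(hsv,np.array((45,80,40)),np.array((85,255,255)))[250:330,290:370]
c=np.argwhere(g).mean(0)[::-1]+[290,250];print(c,back(p,c,.082))
f=lambda im,x,y:cv2.resize(im[y:y+105,x:x+140],(400,300),interpolation=cv2.INTER_CUBIC)
cv2.imwrite("pics/c4.png",np.hstack([f(a,360,165),f(b,255,245)]))
E
```

```text
time: 11.65
position: [0.5221, -0.1118, 0.2469]
tool_rot: [2.107, 2.329, 0.0]
ft_force: [-0.2, 0.9, -1.4]
grip_width: 0.276
grip_force: 60.0
time: 12.15
position: [0.5221, -0.1118, 0.2413]
tool_rot: [2.107, 2.329, 0.0]
ft_force: [-0.6, -0.4, -1.4]
grip_width: 0.273
grip_force: 60.0
grasp [ 0.5222 -0.1119  0.0773] head 95.72 z [ 3.e-04 -3.e-04 -1.e+00] shift [-0.007   0.0072 -0.2834] yaw 0.0007
[326.16666667 285.5       ] [ 0.53808069 -0.24395502  0.082     ]
```

View pics/c4.png

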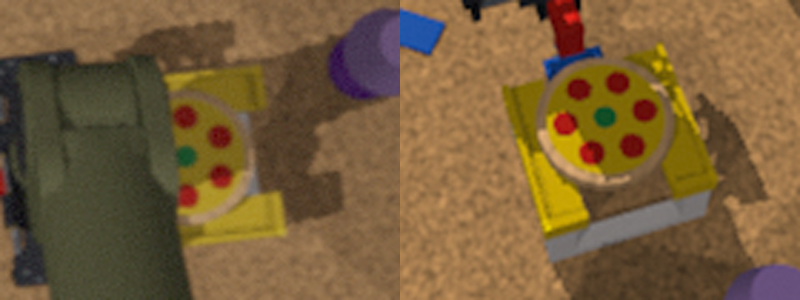

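Pizza rests on both rails and the blade is about 20 mm below it. Drawing the peel out along +x (tool).

```bash
python3 -m jog '{"translation":[[0,0,0],[0.06,0,0],[0.2,0,0],[0.36,0,0],[0.52,0,0],[0.68,0,0],[0.84,0,0],[1,0,0]],"yaw":[0,0,0,0,0,0,0,0],"jaw":[1,1,1,1,1,1,1,1]}'
python3 -m jog '{"translation":[[0,0,0],[0,0,0.05],[0,0,0.12],[0,0,0.17],[0,0,0.2],[0,0,0.21],[0,0,0.215],[0,0,0.215]],"yaw":[0,0,0,0,0,0,0,0],"jaw":[1,1,1,1,1,1,1,1]}'
python3 -c "
from h import *
goto((.5,.088,.033),95.6)"
```

```text
time: 13.25
position: [0.5015, 0.0891, 0.2413]
tool_rot: [2.107, 2.33, 0.0]
ft_force: [-0.2, -0.0, -1.0]
grip_width: 0.269
grip_force: 60.0
time: 14.25
position: [0.5022, 0.0873, 0.1984]
tool_rot: [2.107, 2.329, 0.0]
ft_force: [0.4, 0.1, -1.7]
grip_width: 0.275
grip_force: 60.0
grasp [0.5023 0.0872 0.0344] head 95.73 z [ 5.e-04 -1.e-04 -1.e+00] shift [ 0.0049 -0.0109  0.0068] yaw 0.0007
```

Peel is about 1 mm above the cork. Lower the last bit, open, then go up.

```bash
python3 -m jog '{"translation":[[0,0,0.004],[0,0,0.008],[0,0,0.008],[0,0,0.008],[0,0,0.008],[0,0,0.008],[0,0,0.008],[0,0,0.008]],"yaw":[0,0,0,0,0,0,0,0],"jaw":[1,1,0.65,0.5,0.3,0,0,0]}' 20
python3 -m jog '{"translation":[[0,0,0],[0,0,0],[0,0,-0.1],[0,0,-0.3],[0,0,-0.5],[0,0,-0.7],[0.2,0,-0.7],[0.2,0,-0.7]],"yaw":[0,0,0,0,0,0,0,0],"jaw":[0,0,0,0,0,0,0,0]}'
python3 - <<'E'
from h import *
a=ctrl.get_image("top")["pixels"];p=ctrl.get_image("side");b=p["pixels"]
hsv=cv2.cvtColor(b,cv2.COLOR_BGR2HSV);g=cv2.inRange(hsv,np.array((45,80,40)),np.array((85,255,255)))[250:330,290:370]
c=np.argwhere(g).mean(0)[::-1]+[290,250];print(c,back(p,c,.082))
cv2.imwrite("pics/c5.png",np.vstack([a[100:330,200:600],b[130:360,180:580]]))
E
```

```text
time: 15.25
position: [0.502, 0.0872, 0.1965]
tool_rot: [2.108, 2.33, -0.0]
ft_force: [0.1, 0.8, 0.2]
grip_width: 0.833
grip_force: 0.0
time: 16.25
position: [0.4974, 0.1306, 0.3387]
tool_rot: [2.1, 2.334, 0.004]
ft_force: [-0.3, 0.0, 0.6]
grip_width: 0.996
grip_force: 0.0
[326.16666667 285.5       ] [ 0.53808069 -0.24395502  0.082     ]
```

View pics/c5.png

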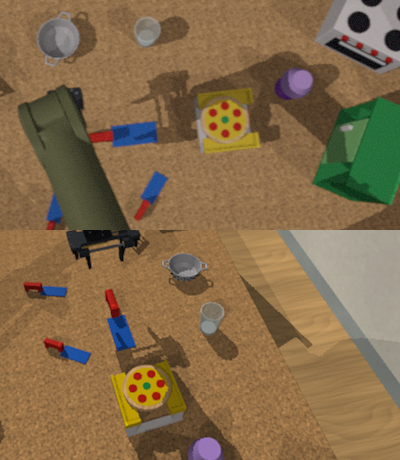

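The pizza lies on both rails, at (225,120) in the top half of the composite. The peel lies flat and clear at (125,133), and the bystanders have not moved. Handing in.

```bash
python3 -c "
from bench import ctrl
print(ctrl.close_job())"
```

```text
the job is handed in; nothing more can be done
None
```

I handed the job in at about 16 s: in the last pictures the pizza lies flat on both rails about 1–2 mm from the seat, the peel is flat on the cork about 200 mm clear of it, and the bystanders are where they were; no verdict was returned.

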